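# Fit the holed disc of a counter card spinner onto its studs

### The arm

A 6-joint arm with a two-finger parallel gripper is mounted at the origin on the work surface. World frame = base frame: x ahead of the robot, y to its left, z up, the work surface at z = 0. Lengths are in m, angles in degrees, forces in N, time in s.
With the tool pointing down it reaches from about 0.375 to 0.75 m from the base axis. Payload 9 kg.
Tool frame: the origin (TCP) lies where the fingers leave the gripper's body, on its centre line; the fingertips stand 73 mm ahead of it and the grasp point (between the pads) lies 54 mm ahead of it (robot.tip_reach is the distance from the TCP to the fingertips, in m); z points along the fingers, y is the line along which they close (so a half turn about z gives the same grasp; the last joint's range is limited). The gripper opens to 85 mm and grips with 20 to 120 N. Pads are 22 mm wide; open, the fingers measure 114 mm over their backs; the gripper's body (76 mm by 85 mm) begins 54 mm behind the grasp point. The pads swing forward as they close: fully open they stand 13 mm farther back than shut.
Start: joints at [51.354, 5.964, 5.575, 89.605, 0, 77.527], TCP at [0.265, 0.539, 0.304] pointing down, gripper open.
Joint ranges: [-171.21, 171.21], [-48.23, 106.86], [-62.78, 66.21], [-105.2, 120.99], [-86.42, 89.51], [-180, 180]. Speed limits (degrees/s): [127.2, 127.2, 147.25, 180, 180, 180].

### API

Orientations are given as [roll, pitch, yaw] about the fixed x, y, z axes, in that order (R = Rz(yaw) Ry(pitch) Rx(roll)).
In Python, from plant import robot gives the robot as it stands. Calls block until the motion is done:
- robot.move_pose(position, orientation): joint-space move of the TCP to a pose.
- robot.line_to(position, vel=0.15, rotation=None, guard=None): straight line of the TCP; rotation=None keeps the orientation; vel is the mean speed in m/s. With guard (N) it stops when the force on the tool has changed by that much, and returns True; else False.
- robot.goto_joints(angles): joint-space move.
- robot.set_gripper(opening): finger opening in m; the grip force is fixed at half the most; returns when the fingers have stopped.
- robot.pause(seconds).
- robot.ik(position, orientation): joint angles nearest the present ones, or None.
- robot.observe(): the state.
- robot.grab_frame(name): name is "scene" or "top" or "wrist"; returns the picture (420x560x3 uint8, blue, green, red); there is no depth.
- robot.get_calibration(name): a dict with "vertical_fov" (degrees; the focal length in pixels is half the picture's height over the tangent of half this angle, whatever the lens; pixels are square), "cx", "cy" (the principal point, pixels), "rvec" (rotation vector, rad) and "tvec" (3), from world to camera coordinates, as OpenCV has them. Camera axes: x right, y down, z forward; pixel columns grow to the right and rows downward; lengths in m; the calibration is good to about 2 mm. A picture is of the moment at which its call begins: read the wrist's pose just before it. get_calibration takes no time and is no camera call; for the wrist camera it gives the pose at the moment of the call.
A pose or a line that the arm cannot do raises robot.IKError and nothing moves.
- robot.job_done(): hands the job in; it is judged then, once.
The state is a dict: "time": time; "q": joint angles; "qvel": joint speeds; "joint_torque": joint torques, N m; "tool_pos": TCP position; "tcp_rot": TCP orientation; "ft_force": force on the tool from outside, world axes, zero at the start; "torque": the same for the moment, N m; "gripper_width": finger opening in m; "gripper_force": force on a finger pad.
Only numpy, scipy, OpenCV 4.12 (cv2) and the standard library are available. Lean on these libraries where they do the work, as an engineer would, in place of code of your own. Each camera call takes 0.05 s, during which the arm holds its last target. There are 200 camera calls.

### The job

Put the card spinner together: lift the holed disc by its square socket, thread it over the spindle of the star-shaped foot, turn it in light contact until all four studs find their holes, and slide it down until it sits flush on the hub, then let go. Go gently: neither force the disc down on the studs nor let it drop, and leave the other things on the counter where they lie.

Things in the scene. Friction and masses are not known exactly. Their poses are not given: they have to be found in the camera images.
- disc: Loose grey metal disc, bottom tier of a card spinner, about 0.5 kg, 160 mm across, 6 mm thick (8 at the outer ring), lying flat on the counter, socket up. Origin: centre of its underside, z up. Four 12.5 mm through holes on a 45 mm radius at 45, 135, 225, 315 degrees from its x axis. Eight wire loops 35 mm high round the rim, 73 to 79 mm from the axis.
- socket (a point): Centre of the top of the disc's square socket, 66 mm above the disc's underside. The socket is 40 x 40 mm, sides square to the disc's x and y axes, 60 mm tall above the plate, with a round through bore of 20.5 mm for the spindle.
- foot: Fixed dark steel star foot, five arms reaching 118 mm from the axis. Origin: on the counter at the spindle axis, z up. On its pedestal is the hub, a grey round plate of 120 mm, a stiff turntable (about 0.7 N m to turn) standing at any angle: the foot's measured yaw says nothing of where the studs are; they must be seen or felt.
- seat (a point): Point on the spindle axis at the hub's flat seat face, 80 mm above the counter. From the seat rise the spindle and four steel studs of 8 mm diameter, 16 mm tall (top 3 mm tapering), on a 45 mm radius, 90 degrees apart. Not lined up, the disc rests on the stud tips, underside 96 mm above the counter; lined up, it slides down to 80 mm.
- spindle (a point): Top of the steel spindle, 43 mm above the seat (123 mm above the counter). The spindle is 18 mm in diameter, its top 14 mm tapering to 8 mm.
- cards_a: Bystander: bundle of cards 150 x 105 x 36 mm, origin under its centre.
- cards_b: Bystander: bundle of gift cards 86 x 55 x 24 mm, origin under its centre.
- mug: Bystander: white mug 80 mm wide, 90 mm tall, handle to its +y, origin under its centre.
- driver: Bystander: screwdriver lying along its x axis, about 200 mm long, origin near its middle.
- washer: Bystander: steel ring 60 mm across, 24 mm bore, 6 mm thick, origin under its centre.
- tape: Bystander: desk tape dispenser 150 x 60 x 80 mm, origin under its centre.

How it is judged (in metres and radians):
On the way:
1. the disc is threaded on the spindle, level, above the seat (horizontal distance between disc and foot below 0.006 m and angle between disc's own z axis and vertical below 0.15 rad and z of disc in the frame of foot between 0.084 and 0.112 m), for 0.05 s.
At the end, for the whole second after the job is handed in: The disc sits flush on the hub's seat with the spindle and all four studs through it: underside within 2.5 mm of the seat, centred within 4 mm, within 0.03 rad of level, socket up, at rest and released (horizontal distance between disc and foot below 0.004 m and z of disc in the frame of foot between 0.077 and 0.0825 m and angle between disc's own z axis and vertical below 0.03 rad and linear speed of disc below 0.01 m/s and angular speed of disc below 0.05 rad/s); the robot touches nothing.
It fails at once if the disc was forced: more than 40 N between the disc and the foot with its hub (contact force between disc and foot above 40 N).
It fails at once if the disc was let drop: on the spindle it moved faster than 0.25 m/s (horizontal distance between disc and foot below 0.006 m and z of disc in the frame of foot below 0.112 m and linear speed of disc above 0.25 m/s).
It fails at once if a bystander was moved by more than 30 mm (distance of any of cards_a, cards_b, mug, driver, washer, tape from where it was at the start of the episode above 0.03 m).
It also fails if it takes over 72 s, if anything falls off the work surface, if the arm or the gripper's body presses on something with over 40 N, if the wrist force passes 120 N, or if a joint passes its speed limit or range.

## Working session

There is one attempt and no reset: what is moved stays moved. The work goes in short steps, each a Python script; the robot and the scene stay as the last script left them, time stands still between calls to the robot, and variables do not carry over. Pictures are saved under pics/ and viewed, at most 10 in all, crops included, and the job is handed in when it is done.

```bash
mkdir -p pics; python3 - <<'E'
from plant import robot
import cv2,numpy as np
for n in("top","scene"):
    cv2.imwrite(f"pics/{n}0.png",robot.grab_frame(n)); print(n,robot.get_calibration(n))
print(robot.observe())
E
```

```text
top {'vertical_fov': 54.83634206025559, 'cx': 281.602148596649, 'cy': 207.64777974312167, 'rvec': array([ 2.11409999, -2.17639124,  0.14202712]), 'tvec': array([0.05395955, 0.51095526, 0.99681656])}
scene {'vertical_fov': 45.08548116901997, 'cx': 279.8214265877332, 'cy': 208.83091545473678, 'rvec': array([ 1.54530342,  1.92043252, -0.90761873]), 'tvec': array([ 0.07663194, -0.26121173,  1.69030142])}
{'time': 0.1, 'q': array([ 5.13545319e+01,  5.99648269e+00,  5.52827201e+00,  8.96054314e+01,
       -9.36388183e-04,  7.75273437e+01]), 'qvel': array([-0.0650313 , -0.04037791,  0.15734607,  0.05932751,  0.01408092,
        0.06141035]), 'joint_torque': array([ 7.87075289e-03, -5.58207071e+01,  5.04720747e+01,  1.29298907e-02,
       -1.56191650e-04, -5.85683395e-07]), 'tool_pos': array([0.26448525, 0.53829636, 0.30315575]), 'tcp_rot': array([-1.79927894e+02, -1.49904535e-02,  1.53827179e+02]), 'ft_force': array([-0.0031549 , -0.52260448,  0.70298437]), 'torque': array([0.02123946, 0.04731767, 0.01924841]), 'gripper_force': 0.0, 'gripper_width': 0.08571613274161881}
```

View pics/top0.png

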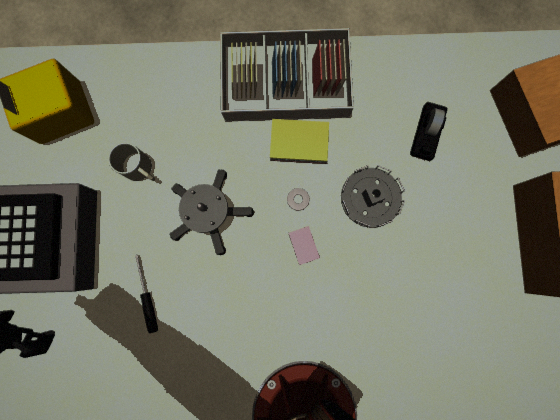

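View pics/scene0.png

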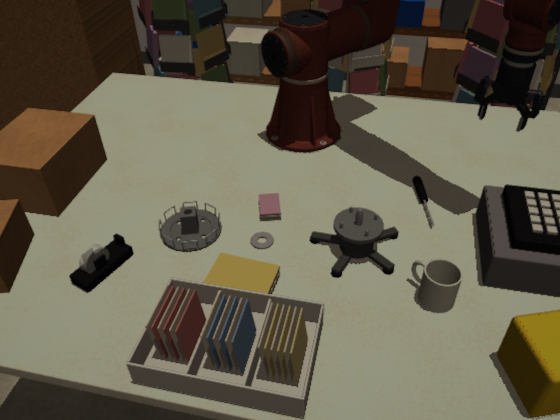

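The top view shows the disc at about (372,197), with its socket top near (374,193). The hub is at about (203,208), with its studs visible. The washer and the pink and yellow cards lie between them. Next I'll locate both roughly and look with the wrist camera.

```bash
cat > h.py <<'E'
from plant import robot
import cv2,numpy as np
def K(c): f=210/np.tan(np.radians(c["vertical_fov"]/2)); return np.array([[f,0,c["cx"]],[0,f,c["cy"]],[0,0,1]])
def p2w(c,uv,z):
    R=cv2.Rodrigues(c["rvec"])[0]; o=-R.T@c["tvec"]; d=R.T@np.linalg.inv(K(c))@[uv[0],uv[1],1]
    return o+d*(z-o[2])/d[2]
def w2p(c,P): return cv2.projectPoints(np.float64(P).reshape(-1,1,3),c["rvec"],np.float64(c["tvec"]),K(c),None)[0][:,0]
E
python3 - <<'E'
from h import *
c=robot.get_calibration("top")
foot=p2w(c,(203,208),.08); disc=p2w(c,(372,197),.006)
print(foot,disc)
w=robot.get_calibration("wrist"); R=cv2.Rodrigues(w["rvec"])[0]; o=-R.T@w["tvec"]
s=robot.observe(); from scipy.spatial.transform import Rotation as Ro
T=Ro.from_euler('xyz',s["tcp_rot"],degrees=True).as_matrix()
print(w["vertical_fov"],"cam in tcp",T.T@(o-s["tool_pos"]),"axis",T.T@R[2], "up", T.T@R[0])
for p in (foot,disc):
  for z in(.3,.35):
    for yaw in (0,90,180,-90):
        q=robot.ik([p[0],p[1],z],[180,0,yaw]); print(yaw,z,None if q is None else np.round(q))
img=cv2.imread("pics/top0.png")
a=cv2.resize(img[160:260,155:255],(400,400),interpolation=cv2.INTER_CUBIC); b=cv2.resize(img[150:250,325:425],(400,400),interpolation=cv2.INTER_CUBIC)
cv2.imwrite("pics/crop.png",np.hstack([a,b]))
E
```

```text
[0.51095248 0.23104963 0.08      ] [ 0.53773293 -0.19919714  0.006     ]
67.66173146431609 cam in tcp [ 0.08177245  0.00178571 -0.06976197] axis [-3.17330112e-01  1.00557425e-04  9.48315132e-01] up [-6.82840287e-05  9.99999989e-01 -1.28887538e-04]
0 0.3 [  11.   -1.   -2.   89.    0. -169.]
90 0.3 [ 11.  -1.  -2.  89.   0. 101.]
180 0.3 [11. -1. -2. 89.  0. 11.]
-90 0.3 [ 11.  -1.  -2.  89.   0. -79.]
0 0.35 [  11.   -0.    4.   94.    0. -169.]
90 0.35 [ 11.  -0.   4.  94.   0. 101.]
180 0.35 [11. -0.  4. 94.  0. 11.]
-90 0.35 [ 11.  -0.   4.  94.   0. -79.]
0 0.3 [-33.   1.   0.  89.   0. 147.]
90 0.3 [-33.   1.   0.  89.   0.  57.]
180 0.3 [-33.   1.   0.  89.   0. -33.]
-90 0.3 [ -33.    1.    0.   89.    0. -123.]
0 0.35 [-33.   2.   6.  94.   0. 147.]
90 0.35 [-33.   2.   6.  94.   0.  57.]
180 0.35 [-33.   2.   6.  94.   0. -33.]
-90 0.35 [ -33.    2.    6.   94.    0. -123.]
```

View pics/crop.png

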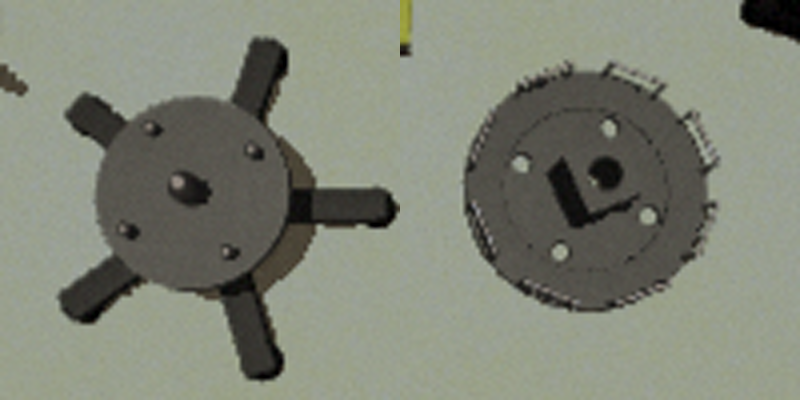

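```bash
python3 - <<'E'
from h import *
c=robot.get_calibration("top")
st=np.array([(153,129),(254,150),(229,253),(128,231)])/4+[155,160]
ho=(np.array([(520,163),(610,127),(649,216),(560,252)])-[400,0])/4+[325,150]
S=np.array([p2w(c,u,.094) for u in st]);H=np.array([p2w(c,u,.005) for u in ho])
for P in(S,H):
    m=P.mean(0); d=P-m; a=np.degrees(np.arctan2(d[:,1],d[:,0])); print(m,np.linalg.norm(d[:,:2],axis=1),a%90)
S0=S.mean(0);H0=H.mean(0)
ims=[]
robot.move_pose([S0[0],S0[1],.32],[180,0,180]); robot.pause(.3)
for n,p in(("foot",S0),("disc",H0)):
    if n=="disc": robot.move_pose([p[0],p[1],.27],[180,0,180]); robot.pause(.3)
    w=robot.get_calibration("wrist"); im=robot.grab_frame("wrist"); cv2.imwrite(f"pics/w_{n}.png",im); np.save(f"w_{n}.npy",w,allow_pickle=True)
print(robot.observe()["time"],robot.observe()["tool_pos"],robot.observe()["ft_force"])
E
```

```text
[0.50983666 0.22882958 0.094     ] [0.04473018 0.04489755 0.04474259 0.04460052] [30.9701777  31.73210178 30.58997347 31.72250618]
[ 0.53709267 -0.19721976  0.005     ] [0.04563574 0.04544476 0.04521104 0.04507766] [65.6157231  65.08599666 65.1529586  65.62338728]
3.85 [ 0.53725987 -0.19681559  0.27007228] [ 0.06471006 -0.29296554 -0.82087383]
```

View pics/w_foot.png

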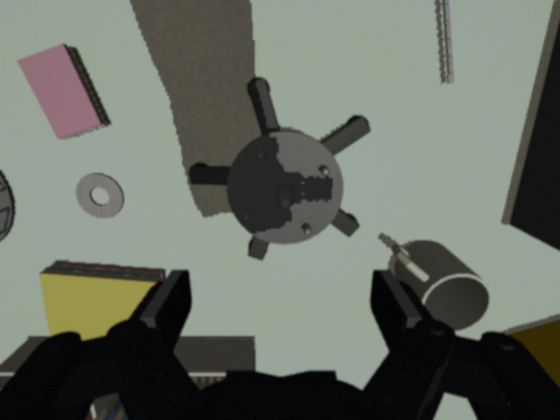

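View pics/w_disc.png

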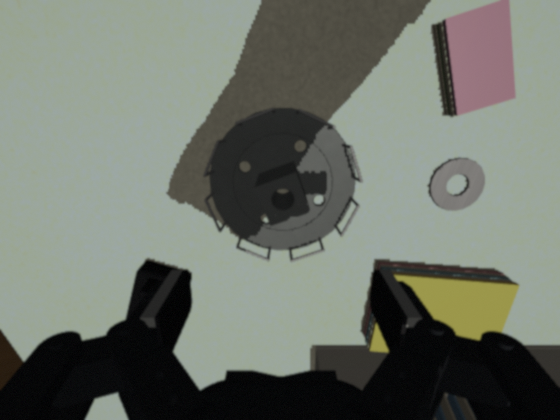

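The wrist views show the disc holes near (245,166), (300,146), (319,200) and (265,219), and the studs near (325,171), (307,229), (248,216) and (262,155). I'll cross-check these against the top camera.

```bash
python3 - <<'E'
from h import *
for n,px,z in(("foot",[(325,170),(306,228),(248,216),(262,155)],.094),("disc",[(245,166),(300,146),(319,200),(265,219)],.005)):
    w=np.load(f"w_{n}.npy",allow_pickle=True).item()
    P=np.array([p2w(w,u,z) for u in px]); m=P.mean(0);d=P-m
    print(n,m,np.linalg.norm(d[:,:2],axis=1),np.degrees(np.arctan2(d[:,1],d[:,0]))%90)
im=cv2.imread("pics/w_foot.png")[110:270,205:365]
im2=cv2.imread("pics/w_disc.png")[100:260,205:365]
f=lambda i:cv2.resize((255*(i/255.)**.5).astype(np.uint8),(400,400),interpolation=cv2.INTER_CUBIC)
cv2.imwrite("pics/crop2.png",np.hstack([f(im),f(im2)]))
E
```

```text
foot [0.51097087 0.23558451 0.094     ] [0.04432686 0.04234315 0.04407168 0.04328267] [31.2926838  30.22370004 32.51965135 30.5981188 ]
disc [ 0.53864005 -0.19315389  0.005     ] [0.04460612 0.04479541 0.04513496 0.04576886] [64.20597516 65.41879368 65.45198184 64.74424921]
```

View pics/crop2.png

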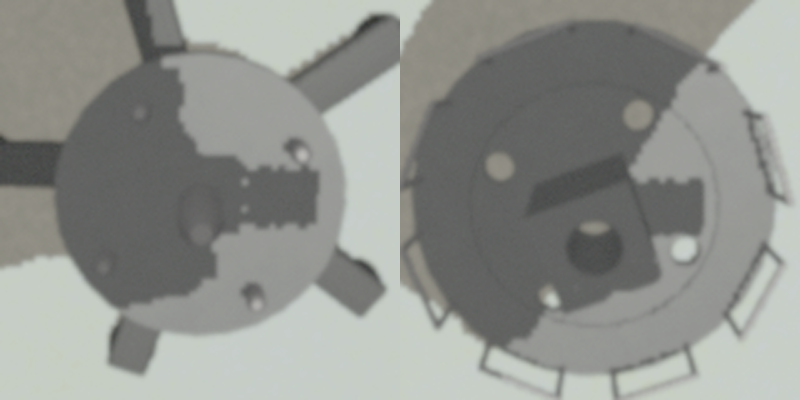

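```bash
python3 - <<'E'
from h import *
p=np.array([.5379,-.1955])
yaw=20.2
def go(z,y,v=.15): robot.line_to([p[0],p[1],z],vel=v,rotation=[180,0,y])
robot.move_pose([*p,.20],[180,0,yaw+90])
for y in(yaw+90,yaw+180):
    if y>yaw+91: go(.155,y,.08)
    go(.10,y); robot.set_gripper(.03); robot.pause(.2)
    s=robot.observe(); print(y,s["tool_pos"],s["tcp_rot"],s["gripper_width"],s["gripper_force"],s["ft_force"])
    robot.set_gripper(.085)
    if y<yaw+91: go(.155,y)
go(.27,180,.15);robot.pause(.3)
w=robot.get_calibration("wrist"); cv2.imwrite("pics/w_disc2.png",robot.grab_frame("wrist")); np.save("w_disc2.npy",w,allow_pickle=True)
t=robot.grab_frame("top");cv2.imwrite("pics/top2.png",t);print(robot.observe()["time"])
a=cv2.resize(t[150:250,325:425],(400,400),interpolation=cv2.INTER_CUBIC)
im2=cv2.imread("pics/w_disc2.png")[100:260,205:365]
f=lambda i:cv2.resize((255*(i/255.)**.5).astype(np.uint8),(400,400),interpolation=cv2.INTER_CUBIC)
cv2.imwrite("pics/crop3.png",np.hstack([a,f(im2)]))
E
```

```text
110.2 [ 0.53837129 -0.19572526  0.10079027] [1.79948652e+02 5.79603672e-02 1.10205840e+02] 0.03933420471951635 62.12736273184419 [-0.42525863 -0.21609779  5.6856694 ]
200.2 [ 0.53836266 -0.19579311  0.1010108 ] [-1.79934110e+02  4.80362402e-02 -1.59799517e+02] 0.039452150132117704 62.17404842376709 [-0.47448994  0.38834694  6.70026494]
12.6333
```

View pics/crop3.png

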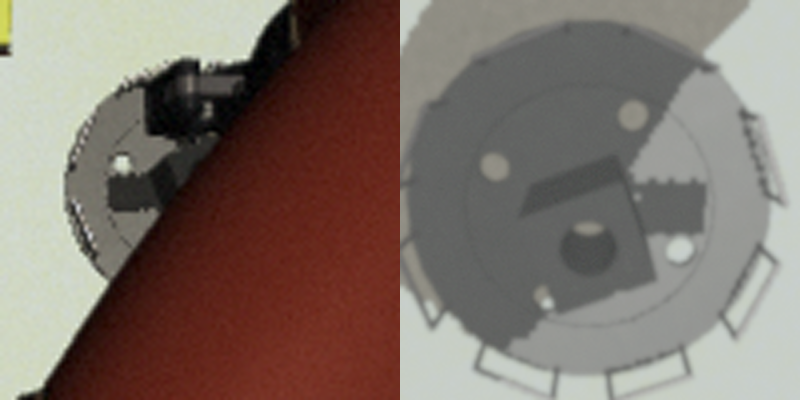

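```bash
cat >> h.py <<'E'
def descend(xy,yaw,z0,z1,f0,step=.002,k=.00008,flim=8,vel=.04):
    """step down; shift xy along lateral contact force; stop when vertical contact exceeds flim"""
    xy=np.array(xy,float); z=z0
    while z>z1:
        z=max(z-step,z1)
        robot.line_to([*xy,z],vel=vel,rotation=[180,0,yaw]); s=robot.observe(); f=s["ft_force"]-f0
        print(np.round(s["tool_pos"]*1e3,1),np.round(f,1),round(s["time"],1))
        if f[2]>flim: return xy,z,True
        if np.hypot(*f[:2])>1.5: xy+=np.clip(k*f[:2],-.0008,.0008)
    return xy,z,False
E
python3 - <<'E'
from h import *
w=np.load("w_disc2.npy",allow_pickle=True).item()
px=np.array([(494,166),(632,115),(680,249),(543,297)])-[400,0]; px=px/2.5+[205,100]
m=np.mean([p2w(w,u,.005) for u in px],0); print("wrist disc",m)
p=np.array([.5384,-.1958]); p-= [.0004,-.0003]
robot.line_to([*p,.10],rotation=[180,0,200.2]); robot.set_gripper(.03)
robot.line_to([*p,.27],vel=.12)
s=robot.observe(); print(s["tool_pos"],s["gripper_width"],s["ft_force"])
robot.move_pose([.511,.2322,.27],[180,0,166.2]); robot.pause(.2)
robot.line_to([.511,.2322,.237],vel=.08); robot.pause(.3)
s=robot.observe(); print(s["tool_pos"],s["tcp_rot"],s["gripper_width"],s["ft_force"],s["time"]); np.save("f0.npy",s["ft_force"])
for n in("top","wrist","scene"): cv2.imwrite(f"pics/{n}3.png",robot.grab_frame(n))
a=cv2.resize(cv2.imread("pics/scene3.png")[150:300,290:440],(400,400),interpolation=cv2.INTER_CUBIC)
b=cv2.resize(cv2.imread("pics/wrist3.png")[60:300,160:400],(400,400),interpolation=cv2.INTER_CUBIC)
cv2.imwrite("pics/crop4.png",np.hstack([a,b]))
E
```

```text
wrist disc [ 0.53873692 -0.19437722  0.005     ]
[ 0.53770482 -0.19533123  0.26904336] 0.03944261484653193 [ 0.66093459 -0.21197923 -4.26018642]
[0.51119389 0.23227042 0.23744873] [1.79983362e+02 3.82145051e-02 1.66205985e+02] 0.03952741370330037 [-0.23113735 -0.08958324 -4.72682266] 18.6083
```

View pics/crop4.png

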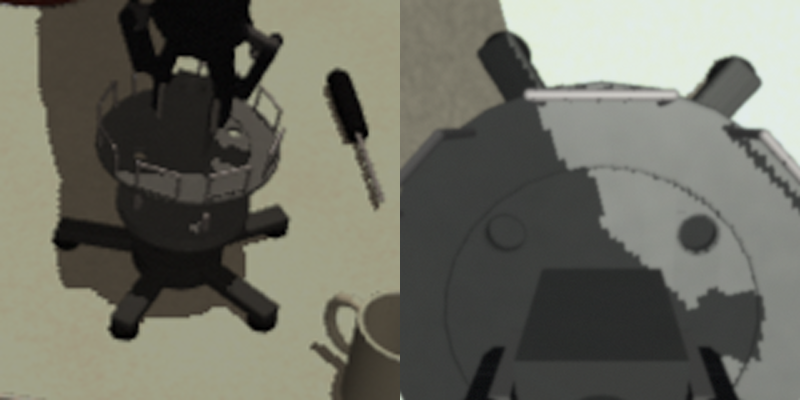

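The disc is held level above the foot. Now I'll lower it with compliance, following the lateral forces.

```bash
python3 - <<'E'
from h import *
f0=np.load("f0.npy")
print(descend([.511,.2322],166.2,.237,.199,f0,step=.003,flim=7,vel=.05))
E
```

```text
[510.8 232.2 233.6] [ 0.2 -0.5  0.7] 19.0
[510.9 232.2 230.7] [0.7 0.4 0.9] 19.3
[510.9 232.2 227.7] [ 0.4 -0.7  0.4] 19.5
[510.9 232.2 224.7] [-0.6 -0.4  1.3] 19.8
[510.9 232.2 221.7] [-0.4  0.4  0.6] 20.0
[510.9 232.2 218.7] [ 0.3 -0.2  1. ] 20.3
[510.9 232.2 215.7] [ 0.3 -0.8 -0.2] 20.5
[510.9 232.1 212.7] [-0.  -0.6  0.2] 20.8
[510.9 232.2 209.7] [1.  0.8 0.2] 21.0
[510.9 232.2 206.7] [0.8 0.4 0.5] 21.3
[510.9 232.2 203.8] [0.3 0.  1.2] 21.5
[511.  232.2 200.8] [ 1.2  1.1 -0.2] 21.8
[511.  232.3 198.8] [ 0.2  0.9 -0. ] 22.0
(array([0.51109559, 0.2322868 ]), 0.199, False)
```

Threaded with no contact. Next I'll feel for the studs, turning if the disc blocks.

```bash
python3 - <<'E'
from h import *
f0=np.load("f0.npy")
print(descend([.5111,.2323],166.2,.199,.1815,f0,step=.0015,flim=5,vel=.03))
print(robot.observe()["torque"])
E
```

```text
[511.1 232.3 197.4] [ 1.6  1.2 -0.1] 22.3
[511.2 232.4 195.8] [-0.2  0.3  0.8] 22.5
[511.2 232.4 194.4] [1.2 0.3 0.8] 22.8
[511.2 232.4 192.9] [ 0.   0.5 -0. ] 23.0
[511.2 232.4 191.4] [0.1 0.6 0.1] 23.3
[511.2 232.4 189.9] [-0.1  0.3  0.8] 23.5
[511.2 232.4 188.4] [-0.1  0.1  0.1] 23.8
[511.2 232.4 186.9] [-0.1 -0.7  0.2] 24.0
[511.2 232.4 185.4] [0.2 0.6 0.4] 24.3
[511.2 232.4 183.9] [ 0.7 -0.8 -0. ] 24.5
[511.2 232.4 182.4] [0.6 0.  0.1] 24.8
[511.2 232.4 181.4] [-0.4  0.1  0.1] 25.0
(array([0.51122472, 0.23239668]), 0.1815, False)
[ 0.10659452 -0.02557537  0.00660394]
```

```bash
python3 - <<'E'
from h import *
f0=np.load("f0.npy")
print(descend([.5112,.2324],166.2,.1815,.1775,f0,step=.0004,flim=3,vel=.01))
robot.set_gripper(.085); robot.pause(.3)
p=robot.observe()["tool_pos"]
robot.line_to([.5112,.2324,.30],vel=.1); robot.pause(.3)
s=robot.observe(); print(p,s["tool_pos"],s["gripper_width"],s["ft_force"],s["time"])
a=cv2.resize(robot.grab_frame("scene")[150:300,290:440],(400,400),interpolation=cv2.INTER_CUBIC)
b=cv2.resize(robot.grab_frame("wrist")[60:300,160:400],(400,400),interpolation=cv2.INTER_CUBIC)
cv2.imwrite("pics/crop5.png",np.hstack([a,b]))
E
```

```text
[511.2 232.4 181.1] [-0.1  0.5  1.1] 25.3
[511.2 232.4 180.7] [ 0.7 -0.2 -0.2] 25.5
[511.2 232.4 180.5] [-0.3  0.4  3.1] 25.8
(array([0.5112, 0.2324]), 0.18029999999999996, True)
[0.51121021 0.23238471 0.1802988 ] [0.51110766 0.23237701 0.29972739] 0.0850902246773959 [-0.21441728  0.56532798  0.20176035] 28.225
```

View pics/crop5.png

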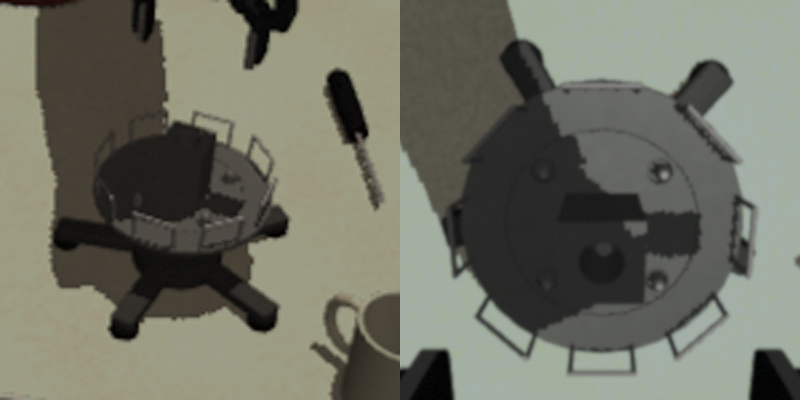

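The disc is flush, with all four studs through their holes and the spindle in the bore. The gripper is clear.

```bash
python3 -c "
from plant import robot
print(robot.job_done())"
```

```text
the job is handed in; nothing more can be done
None
```

The disc sits flush on the hub with the spindle and all four studs through it, the gripper is released and clear, and the job was handed in at about 28 s; contact on seating was about 3 N, and no verdict came back.

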